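Dock the biscuit tray and snap its clamp shut

TASK

Get the biscuit tray ready for icing: push it along its dock until it sits fully home, flat against the end stop, then push the clamp lever over past its centre so that it snaps shut and its rubber foot holds the tray's rim. Only push with the fingers: do not pick up or tilt the tray, and leave the other things on the counter where they are.

Things in the scene. Friction and masses are not known exactly. Their poses are not given: they have to be found in the camera images.
- dock: Fixed tray dock on the counter: (sizes in mm) a grey plastic bed 300 long (its x) by 280 wide (its y), 6 thick. Origin on the counter at the bed's centre; +x points away from the robot to the end stop, within 0.25 rad of world x. The inner face of the stop is at x = +130, its top 30 above the counter. Low guides run along both sides, inner faces at y = +-124, tops 20 up, dark steel. The clamp stands on a bracket outside the +y guide, at x = 0.
- tray: Loose aluminium baking tray with low biscuits in it, 165 (its x) by 240 (its y), 22 high, about 0.6 kg; slides on the dock's bed between the guides (4 play each side). Origin at the centre of its underside, axes nearly those of the dock. It starts 50 to 90 short of the stop; home, its centre lies at dock x = +47.5 and its near rim at dock x = -35. The rim's top is 28 above the counter; the near rim's outer face is upright and can be pushed.
- far_left (a point): Top outer corner of the tray's rim, on the stop side and the clamp side (tray x = +82.5, y = +120, 22 above its underside). Reads dock x = +130 when home.
- far_right (a point): The other top corner on the stop side (tray x = +82.5, y = -120). Reads dock x = +130 when home.
- pivot (a point): Hinge of the clamp lever, dock x = 0, y = +165, 55 above the counter; the hinge axis is along the dock's x.
- handle_tip (a point): Centre of the round free end of the clamp's black handle, 100 from the pivot. The handle is a bar of 18 diameter over its outer 58 mm, below that a 12 mm steel bar. Open, it leans outwards, away from the tray, 0.6 rad from upright (tip 56 to dock +y of the pivot, 138 above the counter); shut, it leans as far inwards over the tray (dock -y).
- clamp (a joint): Clamp lever angle, rad: 0 open, 0.6 upright (the centre), about 1.2 shut with the rubber foot on the tray's side rim. A spring drives it away from 0.6 to either end: starting it takes about 8 N across the handle at 55 above the pivot, less nearer the centre; past it, it snaps over by itself. The foot, on an arm on the tray side, comes down with it and then presses about 8 N.
- cup: White ceramic cup, 64 wide, 62 high, beside the dock, far side of the clamp; origin at its underside. Leave alone.
- cutter: Steel ring cutter, 60 wide, 32 high, beside the dock on the robot's side of the clamp; origin at its underside. Leave alone.
- sauce: Squeeze bottle, 52 wide, 150 high, well outside the clamp; origin at its underside. Leave alone.
- pin: Wooden rolling pin, 32 thick, 260 long along its x, lying beside the dock opposite the clamp; origin at the middle of its underside. Leave alone.
- bowl: Steel bowl, 170 wide, 75 high, beyond the rolling pin; origin at its underside. Leave alone.
- shaker: Small clear shaker, 48 wide, 75 high, beside the far end of the dock, opposite the clamp; origin at its underside. Leave alone.
- jam: Amber glass jar, 64 wide, 85 high, on the clamp side nearer the robot; origin at its underside. Leave alone.

How it is judged:
By the outcome, as a careful person would: the job done as asked, in the order asked, and still so for the second after the job is handed in, with the robot touching nothing.
It also fails if it takes over 45 s, if anything falls off the work surface, if the arm or the gripper's body presses on something with over 40 N, if the wrist force passes 120 N, or if a joint passes its speed limit or range.

ROBOT

A 6-joint arm with a two-finger parallel gripper is mounted at the origin on the work surface. World frame = base frame: x ahead of the robot, y to its left, z up, the work surface at z = 0. Lengths are in m, angles in rad, forces in N, time in s.
With the tool pointing down it reaches from about 0.3 to 0.825 m from the base axis. Payload 5.4 kg.
Tool frame: the origin (TCP) lies between the finger pads; the fingertips stand 11 mm ahead of it and the grasp point (between the pads) lies 8 mm behind it (arm.tips_ahead is the distance from the TCP to the fingertips, in m); z points along the fingers, y is the line along which they close (so a half turn about z gives the same grasp; the last joint's range is limited). The gripper opens to 92 mm and grips with 3 to 60 N. Pads are 20 mm wide; open, the fingers measure 128 mm over their backs; the gripper's body (75 mm by 189 mm) begins 69 mm behind the grasp point.
Start: joints at [-1.348, 0.158, 1.597, -0, 1.386, -0.21], TCP at [0.241, -0.522, 0.226] pointing down, gripper open.
Joint ranges: [-2.91, 2.91], [-0.94, 2.29], [0.18, 2.7], [-1.29, 4.43], [0.17, 2.64], [-3, 3]. Speed limits (rad/s): [2.57, 2.57, 3.14, 3.14, 3.14, 3.14].

INTERFACE

Orientations are given as a unit quaternion [x, y, z, w].
In Python, from rig import arm gives the robot as it stands.
- The arm moves only by the tool move_arm, never from a script. Its argument "plan" is a list of rows, each an object of numbers: "gripper": the finger opening in mm, from 0 to 91.9; "x", "y", "z": the shift along the world's x, y, z in mm; "roll": the turn about the world's z in degrees. A call has exactly 10 rows; each row is the pose to reach, as a shift and turn from the pose commanded when the call began; what a row does not reach only later rows make up. A row lasts 1/12 s, in which the tool goes at most 41.7 mm and 7.16 degrees, less where a joint would pass 70% of its speed; a pose out of reach is approached as far as the arm can. A call with a gripper value outside its range is refused whole. The fingers move at their own pace and stop on an object; the grip force is fixed at half the most. Time passes only in rows, so rows that repeat a pose let the fingers close, or fill a call up. It gives the time, the measured TCP pose, the force and the opening at its end, in the units of the state.
- arm.sense(): the state, without advancing time (a new reading comes with each control period).
- arm.grab_frame(name): name is "side" or "top"; returns a dict with "pixels" (400x640x3 uint8, red, green, blue), "depth" (400x640 float32, m along the optical axis (not along the pixel's ray), 0 where there is no reading), "fx", "fy", "cx", "cy" (pixels), "R" (3x3) and "t" (3): a world point X has camera coordinates R X + t. Camera axes: x right, y down, z forward; pixel columns grow to the right and rows downward; lengths in m; the calibration is good to about 2 mm. A picture is of the moment at which its call begins.
- arm.close_job(): hands the job in, once; it reports no verdict.
Trained networks look in the newest picture that a camera, given by its name, has taken for a name from the list of things; names that differ only in an ending like _2 or _b are one class to them, and where a whole thing is asked for, a point or a joint stands for the part that bears it (a point fixed in the world has none). Each returns a list of dicts, best first, with "conf" (0 to 1); they miss things now and then, are a little off and sometimes report something else, mostly with a low value. They report only what shows in the picture. A call takes as long as a camera call.
- arm.search_frame(query, camera): "at" ([x, y, z] in m, in the coordinates of the camera as it stood for that picture, good to about 4 mm: the middle of the surface that is visible of it).
- arm.silhouettes(query, camera): "pixels" (400x640 bool, what is visible of it).
- arm.mark_of(query, camera): "at" ([x, y, z] in m, in the coordinates of the camera as it stood for that picture, good to about 4 mm: a listed point, or the origin of a listed thing).
The state is a dict: "time_s": time; "qpos": joint angles; "joint_velocities": joint speeds; "effort": joint torques, N m; "ee_pos": TCP position; "orientation": TCP orientation; "contact_force": force on the tool from outside, world axes, zero at the start; "wrist_torque": the same for the moment, N m; "opening": opening from 0.0 (shut) to 1.0 (fully open).
Only numpy, scipy, OpenCV 4.12 (cv2) and the standard library are available. Lean on these libraries where they do the work, as an engineer would, in place of code of your own. Each camera call takes 0.05 s, during which the arm holds its last target. There are 200 camera calls.

## Working session

There is one attempt and no reset: what is moved stays moved. The work goes in short steps, Python scripts to look and compute and a tool call to move; the robot and the scene stay as the last step left them, time stands still between calls to the robot, and variables do not carry over. Pictures are saved under pics/ and viewed, on a budget of 10 in all, crops included, one or two more only if the job needs it, and the job is handed in when it is done.

Besides the shell and the picture viewer there is one more tool, called after ">>>" in YAML: its name, and indented under it one key for each argument. move_arm: Moves the arm, as the interface text tells. Its arguments: {"type":"object","properties":{"plan":{"type":"array","items":{"type":"object","properties":{"gripper":{"type":"number"},"x":{"type":"number"},"y":{"type":"number"},"z":{"type":"number"},"roll":{"type":"number"}}}}},"required":["plan"]}

```bash
mkdir -p pics; cat > h.py <<'E'
import numpy as np, cv2
from rig import arm
def w(f,p): return f["R"].T@(np.array(p)-f["t"])
def look(names,cams=("side","top")):
    for c in cams:
        f=arm.grab_frame(c)
        for n in names:
            r=arm.mark_of(n,c)
            print(c,n,[(np.round(w(f,d["at"])*1000).astype(int).tolist(),round(d["conf"],2)) for d in r[:2]])
def save(c,name):
    f=arm.grab_frame(c); cv2.imwrite("pics/"+name,f["pixels"][:,:,::-1]); return f
E
python3 - <<'E'
from h import *
a=save("side","s0.png");b=save("top","t0.png")
look(["dock","tray","far_left","far_right","pivot","handle_tip","cup","cutter","jam","sauce","pin","shaker"])
s=arm.sense();print(s["time_s"],s["ee_pos"],s["orientation"],s["contact_force"])
E
```

```text
side dock []
side tray [([518, 15, 6], 0.8), ([420, 209, -2], 0.53)]
side far_left [([589, 145, 30], 0.71)]
side far_right [([620, -90, 24], 0.68), ([387, 308, 1], 0.51)]
side pivot [([536, 185, 56], 0.95), ([630, 258, -3], 0.49)]
side handle_tip [([529, 240, 136], 0.78), ([590, -182, 1], 0.74)]
side cup [([631, 261, 0], 0.59), ([528, 239, 133], 0.5)]
side cutter [([588, 144, 29], 0.69), ([418, 212, -2], 0.64)]
side jam [([384, 306, 0], 0.56), ([518, 12, 6], 0.37)]
side sauce [([615, 384, 0], 0.8)]
side pin [([592, -182, -1], 0.63)]
side shaker [([689, -238, -6], 0.56)]
top dock [([386, 311, 4], 0.48), ([418, 215, -1], 0.29)]
top tray [([519, 14, 7], 0.75)]
top far_left [([585, 146, 29], 0.75)]
top far_right [([618, -90, 27], 0.65)]
top pivot [([581, -342, 1], 0.42)]
top handle_tip [([583, -340, -4], 0.73), ([532, 240, 138], 0.5)]
top cup [([633, 254, -5], 0.81)]
top cutter [([382, 311, 1], 0.51), ([417, 215, 0], 0.47)]
top jam [([384, 312, 1], 0.67)]
top sauce []
top pin [([594, -179, -4], 0.82)]
top shaker [([537, 179, 52], 0.49)]
1.4 [ 0.24115349 -0.52197751  0.22560608] [ 9.76675230e-01  2.14721900e-01  1.30536625e-06 -8.35568192e-06] [ 1.25601394  0.1527378  -0.07846858]
```

View pics/s0.png

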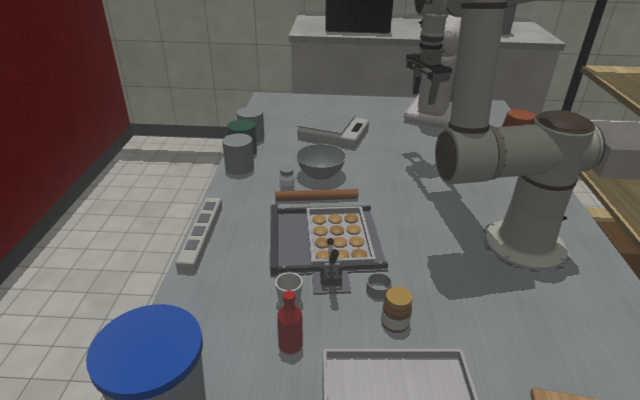

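View pics/t0.png

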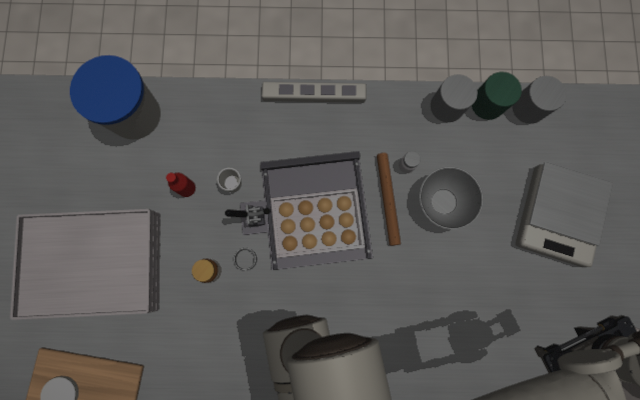

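The side view shows the dock at about (325,238), with the tray short of the stop. The clamp is open, with its handle at (332,245). The top view agrees: tray at (318,222), stop at the top, clamp at (255,215). The measured points fit together: dock origin at about (559,19) mm, yaw about 0.135 rad, and the tray about 87 mm short. Next I move to the near side.

>>> move_arm:
  plan:
    - {"x": 11,"y": 36,"roll": -2}
    - {"x": 22,"y": 72,"roll": -4}
    - {"x": 33,"y": 108,"roll": -6}
    - {"x": 44,"y": 144,"roll": -8}
    - {"x": 54,"y": 180,"roll": -10}
    - {"x": 65,"y": 216,"roll": -12}
    - {"x": 76,"y": 252,"roll": -14}
    - {"x": 87,"y": 288,"roll": -16}
    - {"x": 97,"y": 324,"roll": -17}
    - {"x": 107,"y": 360,"roll": -17}

```text
invalid input
```

```bash
python3 - <<'E'
from h import *
look(["tray","far_left","far_right","pivot","handle_tip"])
# yaw of the tray from its silhouette, projected on z=28mm
for c in ("top","side"):
    f=arm.grab_frame(c)
    m=arm.silhouettes("tray",c)
    if not m: continue
    m=m[0]["pixels"]; d=f["depth"]; v,u=np.nonzero(m&(d>0)); z=d[v,u]
    P=np.c_[(u-f["cx"])/f["fx"]*z,(v-f["cy"])/f["fy"]*z,z]; X=(P-f["t"])@f["R"]*1000
    X=X[(X[:,2]>15)&(X[:,2]<45)]
    print(c,len(X),cv2.minAreaRect(X[:,:2].astype(np.float32)))
s=arm.sense();print(s["time_s"],s["ee_pos"],s["orientation"],s["contact_force"])
E
```

```text
side tray [([520, 13, 7], 0.61)]
side far_left [([588, 145, 29], 0.74), ([616, -96, 27], 0.37)]
side far_right [([620, -89, 27], 0.9), ([591, 144, 29], 0.58)]
side pivot [([386, 310, -1], 0.61), ([536, 186, 54], 0.58)]
side handle_tip [([529, 239, 136], 0.55)]
top tray [([519, 11, 4], 0.69)]
top far_left [([585, 143, 28], 0.68), ([519, 15, 6], 0.47)]
top far_right [([622, -93, 27], 0.81)]
top pivot [([531, 178, 57], 0.82)]
top handle_tip [([534, 240, 132], 0.66), ([383, 311, 1], 0.2)]
top 2353 ((520.1698608398438, 14.0018310546875), (165.46121215820312, 243.026123046875), 7.3331217765808105)
side 1701 ((520.969482421875, 9.826202392578125), (165.4733123779297, 262.6788635253906), 7.073944568634033)
2.2 [ 0.24116219 -0.52196078  0.2256026 ] [ 9.76673633e-01  2.14729166e-01  9.83717968e-06 -4.54676010e-06] [-0.46124926  0.3249222   0.07973442]
```

The first plan was refused, probably because each row needs every field. I'll send full rows this time.

>>> move_arm:
  plan:
    - {"gripper": 91,"x": 11,"y": 36,"z": 0,"roll": -2}
    - {"gripper": 91,"x": 22,"y": 72,"z": 0,"roll": -4}
    - {"gripper": 91,"x": 33,"y": 108,"z": 0,"roll": -6}
    - {"gripper": 91,"x": 44,"y": 144,"z": 0,"roll": -8}
    - {"gripper": 91,"x": 54,"y": 180,"z": 0,"roll": -10}
    - {"gripper": 91,"x": 65,"y": 216,"z": 0,"roll": -12}
    - {"gripper": 91,"x": 76,"y": 252,"z": 0,"roll": -14}
    - {"gripper": 91,"x": 87,"y": 288,"z": 0,"roll": -16}
    - {"gripper": 91,"x": 97,"y": 324,"z": 0,"roll": -17.4}
    - {"gripper": 91,"x": 107,"y": 360,"z": 0,"roll": -17.4}

```text
time_s: 3.03
ee_pos: [0.3483, -0.1603, 0.2258]
orientation: [0.998, 0.064, 0.0, 0.0]
contact_force: [0.6, -0.6, -0.2]
opening: 0.989
```

>>> move_arm:
  plan:
    - {"gripper": 91,"x": 12,"y": 38,"z": 0,"roll": 0}
    - {"gripper": 91,"x": 24,"y": 76,"z": 0,"roll": 0}
    - {"gripper": 91,"x": 36,"y": 114,"z": 0,"roll": 0}
    - {"gripper": 91,"x": 47,"y": 150,"z": -10,"roll": 0}
    - {"gripper": 91,"x": 54,"y": 158,"z": -45,"roll": 0}
    - {"gripper": 91,"x": 54,"y": 158,"z": -85,"roll": 0}
    - {"gripper": 91,"x": 54,"y": 158,"z": -125,"roll": 0}
    - {"gripper": 91,"x": 54,"y": 158,"z": -162,"roll": 0}
    - {"gripper": 91,"x": 54,"y": 158,"z": -190,"roll": 0}
    - {"gripper": 91,"x": 54,"y": 158,"z": -202,"roll": 0}

```text
time_s: 3.87
ee_pos: [0.3989, -0.0029, 0.0198]
orientation: [0.998, 0.065, -0.003, -0.001]
contact_force: [-0.8, -0.4, 0.8]
opening: 0.994
```

```bash
python3 - <<'E'
from h import *
f=save("side","s1.png")
im=cv2.imread("pics/s1.png")[170:320,220:420]; cv2.imwrite("pics/s1c.png",cv2.resize(im,None,fx=4,fy=4))
s=arm.sense();print(s["time_s"],s["ee_pos"],s["orientation"],s["contact_force"])
E
```

```text
3.9167 [ 0.39835966 -0.00280161  0.01926779] [ 0.99790924  0.0644995  -0.00383796 -0.00149547] [-1.17375894  0.7055879  -0.90863036]
```

View pics/s1c.png

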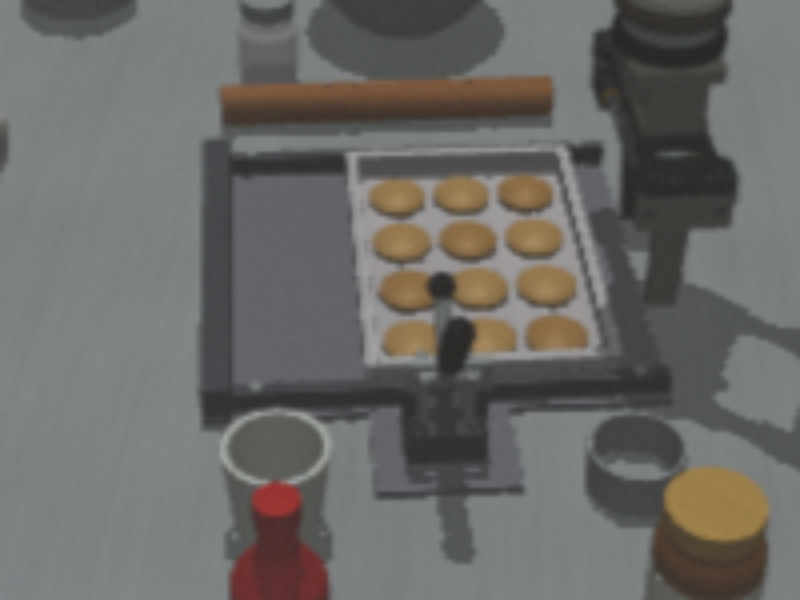

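The crop shows the gripper at (670,200), clear of the near rim at about (585,250), with the fingers at the bed's edge (645,290). The tool sits a bit low, so I raise it 5 mm and then push slowly along the dock's x.

>>> move_arm:
  plan:
    - {"gripper": 91,"x": 0,"y": 0,"z": 5,"roll": 0}
    - {"gripper": 91,"x": 5,"y": 0.7,"z": 5,"roll": 0}
    - {"gripper": 91,"x": 13,"y": 1.7,"z": 5,"roll": 0}
    - {"gripper": 91,"x": 21,"y": 2.7,"z": 5,"roll": 0}
    - {"gripper": 91,"x": 29,"y": 3.8,"z": 5,"roll": 0}
    - {"gripper": 91,"x": 37,"y": 4.8,"z": 5,"roll": 0}
    - {"gripper": 91,"x": 45,"y": 5.8,"z": 5,"roll": 0}
    - {"gripper": 91,"x": 53,"y": 6.9,"z": 5,"roll": 0}
    - {"gripper": 91,"x": 61,"y": 7.9,"z": 5,"roll": 0}
    - {"gripper": 91,"x": 69,"y": 9,"z": 5,"roll": 0}

```text
time_s: 4.75
ee_pos: [0.4709, 0.0052, 0.0287]
orientation: [0.998, 0.065, -0.002, -0.0]
contact_force: [-7.1, -0.4, 6.2]
opening: 0.987
```

```bash
python3 - <<'E'
from h import *
look(["tray","far_left","far_right","pivot"])
s=arm.sense();print(s["time_s"],s["ee_pos"],s["orientation"],s["contact_force"])
E
```

```text
side tray [([566, 20, 3], 0.88), ([538, 184, 53], 0.75)]
side far_left [([632, 151, 29], 0.76), ([661, -89, 28], 0.62)]
side far_right [([660, -84, 28], 0.89)]
side pivot [([537, 185, 56], 0.6)]
top tray [([564, 19, 7], 0.64)]
top far_left [([629, 150, 29], 0.81)]
top far_right [([664, -86, 29], 0.96), ([533, 239, 137], 0.31)]
top pivot [([533, 178, 57], 0.8)]
5.25 [0.47115672 0.00497891 0.02871585] [9.97922075e-01 6.44320891e-02 1.94753864e-04 3.00807618e-05] [-0.42490772 -0.60437308  0.32352229]
```

>>> move_arm:
  plan:
    - {"gripper": 91,"x": 3,"y": 0.4,"z": -3,"roll": 0}
    - {"gripper": 91,"x": 8,"y": 1,"z": -3,"roll": 0}
    - {"gripper": 91,"x": 13,"y": 1.7,"z": -3,"roll": 0}
    - {"gripper": 91,"x": 18,"y": 2.4,"z": -3,"roll": 0}
    - {"gripper": 91,"x": 23,"y": 3,"z": -3,"roll": 0}
    - {"gripper": 91,"x": 27,"y": 3.5,"z": -3,"roll": 0}
    - {"gripper": 91,"x": 30,"y": 3.9,"z": -3,"roll": 0}
    - {"gripper": 91,"x": 33,"y": 4.3,"z": -3,"roll": 0}
    - {"gripper": 91,"x": 35,"y": 4.6,"z": -3,"roll": 0}
    - {"gripper": 91,"x": 37,"y": 4.8,"z": -3,"roll": 0}

```text
time_s: 6.08
ee_pos: [0.5082, 0.0099, 0.0255]
orientation: [0.998, 0.065, -0.0, -0.0]
contact_force: [-3.7, 0.0, -1.3]
opening: 0.989
```

```bash
python3 - <<'E'
from h import *
look(["far_left","far_right"])
s=arm.sense();print(s["time_s"],s["ee_pos"],s["orientation"],s["contact_force"])
E
```

```text
side far_left [([668, 154, 28], 0.59), ([615, 385, 2], 0.56)]
side far_right [([696, -82, 27], 0.69)]
top far_left [([664, 154, 25], 0.94)]
top far_right []
6.3833 [0.50863199 0.00976357 0.02596128] [9.97918801e-01 6.44799420e-02 6.25934854e-04 1.08789772e-04] [-1.50981577  0.41403653 -0.52860077]
```

>>> move_arm:
  plan:
    - {"gripper": 91,"x": 1,"y": 0.1,"z": 0,"roll": 0}
    - {"gripper": 91,"x": 2,"y": 0.3,"z": 0,"roll": 0}
    - {"gripper": 91,"x": 3,"y": 0.4,"z": 0,"roll": 0}
    - {"gripper": 91,"x": 4,"y": 0.5,"z": 0,"roll": 0}
    - {"gripper": 91,"x": 4.5,"y": 0.6,"z": 0,"roll": 0}
    - {"gripper": 91,"x": 5,"y": 0.6,"z": 0,"roll": 0}
    - {"gripper": 91,"x": 5.5,"y": 0.7,"z": 0,"roll": 0}
    - {"gripper": 91,"x": 6,"y": 0.8,"z": 0,"roll": 0}
    - {"gripper": 91,"x": 6,"y": 0.8,"z": 0,"roll": 0}
    - {"gripper": 91,"x": 6,"y": 0.8,"z": 0,"roll": 0}

```text
time_s: 7.22
ee_pos: [0.5123, 0.0103, 0.0257]
orientation: [0.998, 0.065, -0.002, 0.0]
contact_force: [-10.1, -1.2, 7.4]
opening: 0.994
```

>>> move_arm:
  plan:
    - {"gripper": 91,"x": 0.5,"y": 0.1,"z": 0,"roll": 0}
    - {"gripper": 91,"x": 1,"y": 0.1,"z": 0,"roll": 0}
    - {"gripper": 91,"x": 1.5,"y": 0.2,"z": 0,"roll": 0}
    - {"gripper": 91,"x": 2,"y": 0.3,"z": 0,"roll": 0}
    - {"gripper": 91,"x": 2.5,"y": 0.3,"z": 0,"roll": 0}
    - {"gripper": 91,"x": 3,"y": 0.4,"z": 0,"roll": 0}
    - {"gripper": 91,"x": 3,"y": 0.4,"z": 0,"roll": 0}
    - {"gripper": 91,"x": 3,"y": 0.4,"z": 0,"roll": 0}
    - {"gripper": 91,"x": 3,"y": 0.4,"z": 0,"roll": 0}
    - {"gripper": 91,"x": 3,"y": 0.4,"z": 0,"roll": 0}

```text
time_s: 8.05
ee_pos: [0.5125, 0.0105, 0.0253]
orientation: [0.998, 0.065, -0.006, 0.0]
contact_force: [-18.1, -4.6, 14.8]
opening: 0.993
```

```bash
python3 - <<'E'
from h import *
look(["far_left","far_right","tray","pivot","handle_tip"])
f=arm.grab_frame("side"); cv2.imwrite("pics/s2c.png",cv2.resize(f["pixels"][180:300,250:400,::-1],None,fx=5,fy=5,interpolation=cv2.INTER_CUBIC))
s=arm.sense();print(s["time_s"],s["ee_pos"],s["contact_force"],s["wrist_torque"])
E
```

```text
side far_left [([674, 155, 30], 0.81)]
side far_right [([700, -80, 25], 0.73)]
side tray [([605, 24, 7], 0.79), ([528, 241, 135], 0.47)]
side pivot [([535, 182, 53], 0.84), ([704, -80, 26], 0.57)]
side handle_tip [([527, 239, 138], 0.77), ([418, 209, -3], 0.44)]
top far_left [([668, 154, 26], 0.84)]
top far_right [([703, -81, 27], 0.64)]
top tray [([604, 26, 7], 0.64)]
top pivot [([533, 179, 57], 0.87)]
top handle_tip [([530, 241, 134], 0.55)]
8.7 [0.51254177 0.01048018 0.02523824] [-17.99936661  -4.6035073   14.43101854] [-0.81958354  3.30096281 -0.04867645]
```

View pics/s2c.png

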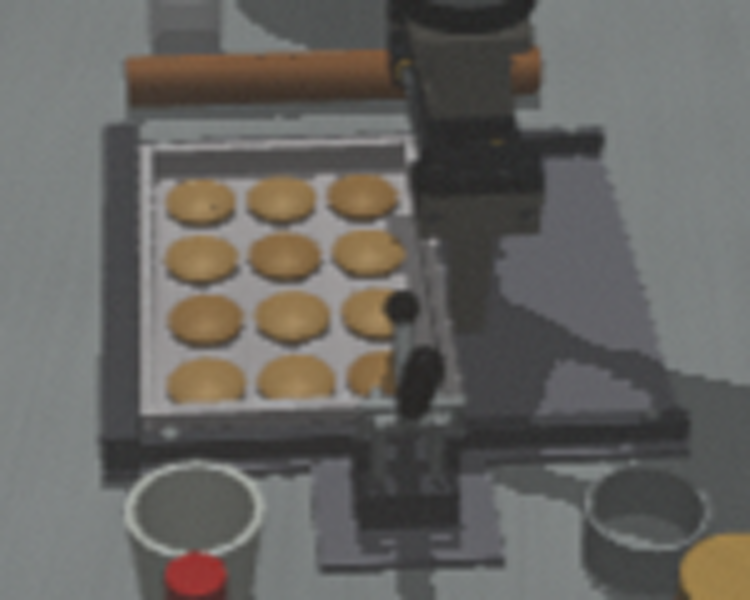

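The tray is firm against the stop: 18 N with no further travel, far corners at dock x of about 130 and squared, and no visible gap along the stop (x≈138 in the crop). Next I back off, rise, close the fingers and go round outside the lever.

>>> move_arm:
  plan:
    - {"gripper": 91,"x": -8,"y": -1,"z": 0,"roll": 0}
    - {"gripper": 91,"x": -30,"y": -4,"z": 0,"roll": 0}
    - {"gripper": 91,"x": -40,"y": -5,"z": 30,"roll": 0}
    - {"gripper": 91,"x": -40,"y": -5,"z": 70,"roll": 0}
    - {"gripper": 50,"x": -40,"y": -5,"z": 110,"roll": 0}
    - {"gripper": 0,"x": -40,"y": -5,"z": 150,"roll": 0}
    - {"gripper": 0,"x": -40,"y": 10,"z": 185,"roll": 0}
    - {"gripper": 0,"x": -38,"y": 42,"z": 200,"roll": 0}
    - {"gripper": 0,"x": -36,"y": 82,"z": 200,"roll": 0}
    - {"gripper": 0,"x": -34,"y": 122,"z": 200,"roll": 0}

```text
time_s: 9.53
ee_pos: [0.4852, 0.1342, 0.2287]
orientation: [0.998, 0.063, 0.004, -0.0]
contact_force: [0.6, 0.0, -0.5]
opening: 0.58
```

>>> move_arm:
  plan:
    - {"gripper": 0,"x": 5,"y": 38,"z": 0,"roll": 0}
    - {"gripper": 0,"x": 15,"y": 75,"z": 0,"roll": 0}
    - {"gripper": 0,"x": 25,"y": 112,"z": 0,"roll": 0}
    - {"gripper": 0,"x": 34,"y": 145,"z": 0,"roll": 0}
    - {"gripper": 0,"x": 38,"y": 158,"z": -5,"roll": 0}
    - {"gripper": 0,"x": 38,"y": 158,"z": -30,"roll": 0}
    - {"gripper": 0,"x": 38,"y": 158,"z": -60,"roll": 0}
    - {"gripper": 0,"x": 38,"y": 158,"z": -90,"roll": 0}
    - {"gripper": 0,"x": 38,"y": 158,"z": -108,"roll": 0}
    - {"gripper": 0,"x": 38,"y": 158,"z": -110,"roll": 0}

```text
time_s: 10.37
ee_pos: [0.5188, 0.2904, 0.1114]
orientation: [0.998, 0.064, -0.003, 0.001]
contact_force: [-0.9, 0.4, -0.1]
opening: 0.003
```

```bash
python3 - <<'E'
from h import *
look(["far_left","far_right","tray","pivot","handle_tip"])
f=arm.grab_frame("side"); cv2.imwrite("pics/s3c.png",cv2.resize(f["pixels"][160:340,240:440,::-1],None,fx=3.3,fy=3.3,interpolation=cv2.INTER_CUBIC))
s=arm.sense();print(s["time_s"],s["ee_pos"],s["orientation"],s["contact_force"],s["opening"])
E
```

```text
side far_left [([674, 159, 29], 0.59)]
side far_right [([386, 308, -4], 0.73), ([703, -78, 28], 0.61)]
side tray [([606, 26, 9], 0.97), ([631, 258, -3], 0.48)]
side pivot [([533, 184, 55], 0.77)]
side handle_tip []
top far_left [([668, 152, 26], 0.8)]
top far_right [([701, -82, 29], 0.96)]
top tray [([601, 27, 6], 0.74)]
top pivot [([534, 181, 56], 0.88), ([583, -345, -6], 0.16)]
top handle_tip [([668, 152, 28], 0.35)]
11.0167 [0.52123112 0.29105079 0.11583956] [ 9.97918286e-01  6.44907848e-02  1.74105202e-04 -6.02018070e-05] [ 0.11755799  0.4679682  -1.62506814] 0.008268326684328486
```

View pics/s3c.png

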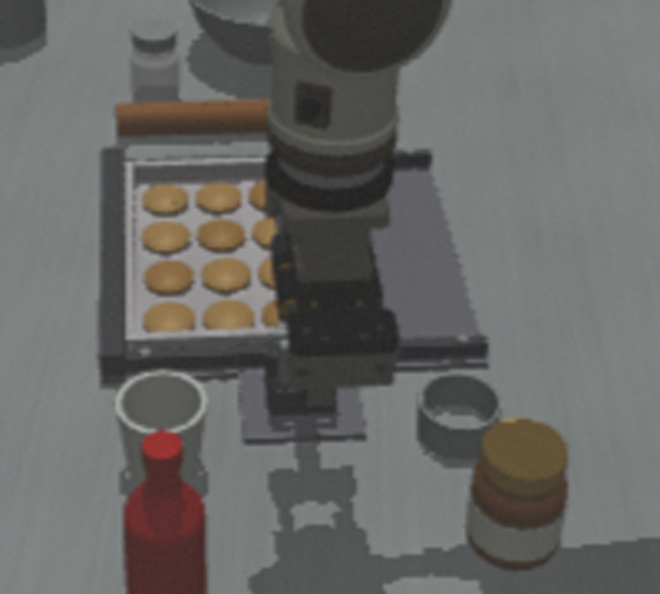

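The crop shows the gripper outside the lever at (340,350). The handle is hidden, and the tray is still flush with the stop. I push along dock −y.

>>> move_arm:
  plan:
    - {"gripper": 0,"x": 1,"y": -8,"z": 0,"roll": 0}
    - {"gripper": 0,"x": 2,"y": -16,"z": 0,"roll": 0}
    - {"gripper": 0,"x": 3.2,"y": -24,"z": 0,"roll": 0}
    - {"gripper": 0,"x": 4,"y": -30,"z": 0,"roll": 0}
    - {"gripper": 0,"x": 4.7,"y": -36,"z": 0,"roll": 0}
    - {"gripper": 0,"x": 5.5,"y": -42,"z": 0,"roll": 0}
    - {"gripper": 0,"x": 6.3,"y": -48,"z": 0,"roll": 0}
    - {"gripper": 0,"x": 7.1,"y": -54,"z": 0,"roll": 0}
    - {"gripper": 0,"x": 7.9,"y": -60,"z": 0,"roll": 0}
    - {"gripper": 0,"x": 8.7,"y": -66,"z": 0,"roll": 0}

```text
time_s: 11.85
ee_pos: [0.5303, 0.2245, 0.1162]
orientation: [0.998, 0.064, 0.001, -0.0]
contact_force: [0.5, 1.9, 1.4]
opening: 0.003
```

>>> move_arm:
  plan:
    - {"gripper": 0,"x": 0.7,"y": -5,"z": 0,"roll": 0}
    - {"gripper": 0,"x": 1.3,"y": -10,"z": 0,"roll": 0}
    - {"gripper": 0,"x": 2,"y": -15,"z": 0,"roll": 0}
    - {"gripper": 0,"x": 2.6,"y": -20,"z": 0,"roll": 0}
    - {"gripper": 0,"x": 3.3,"y": -25,"z": 0,"roll": 0}
    - {"gripper": 0,"x": 4,"y": -30,"z": 0,"roll": 0}
    - {"gripper": 0,"x": 4,"y": -30,"z": 0,"roll": 0}
    - {"gripper": 0,"x": 4,"y": -30,"z": 0,"roll": 0}
    - {"gripper": 0,"x": 4,"y": -30,"z": 0,"roll": 0}
    - {"gripper": 0,"x": 4,"y": -30,"z": 0,"roll": 0}

```text
time_s: 12.68
ee_pos: [0.5338, 0.1952, 0.1156]
orientation: [0.998, 0.065, -0.0, -0.0]
contact_force: [0.3, 0.1, 0.1]
opening: 0.002
```

```bash
python3 - <<'E'
from h import *
look(["tray","handle_tip"])
f=arm.grab_frame("top"); cv2.imwrite("pics/t4c.png",cv2.resize(f["pixels"][130:290,180:400,::-1],None,fx=3.3,fy=3.3,interpolation=cv2.INTER_CUBIC))
s=arm.sense();print(s["time_s"],s["ee_pos"],s["contact_force"])
E
```

```text
side tray [([603, 27, 5], 0.94), ([689, -240, -6], 0.59)]
side handle_tip [([387, 307, 0], 0.51)]
top tray [([604, 27, 7], 0.71)]
top handle_tip [([546, 126, 134], 0.4)]
13.0333 [0.53381603 0.19512799 0.11559431] [ 0.25790476 -0.23321932 -0.04678974]
```

View pics/t4c.png

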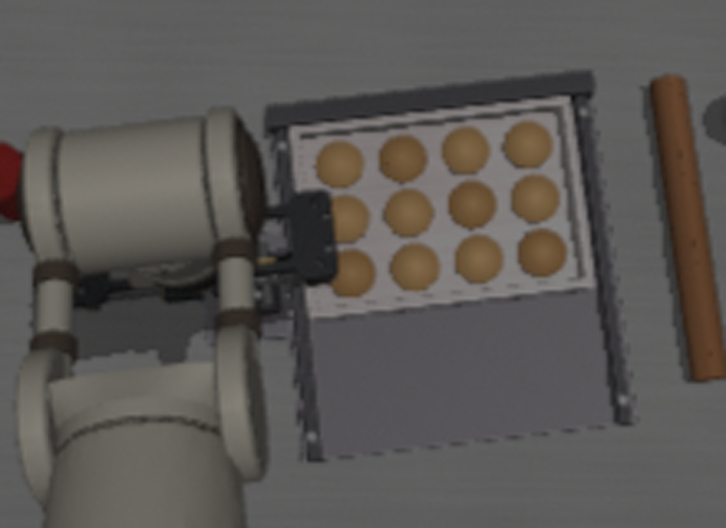

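The tray is flush with the stop at the top of the crop. The handle tip now reads (546,126,134), which matches the shut position, and the force is near zero, so the lever has snapped over. I retreat outwards, then up.

>>> move_arm:
  plan:
    - {"gripper": 0,"x": -2,"y": 15,"z": 0,"roll": 0}
    - {"gripper": 0,"x": -6,"y": 45,"z": 0,"roll": 0}
    - {"gripper": 0,"x": -10,"y": 75,"z": 0,"roll": 0}
    - {"gripper": 0,"x": -12,"y": 90,"z": 15,"roll": 0}
    - {"gripper": 0,"x": -12,"y": 92,"z": 50,"roll": 0}
    - {"gripper": 0,"x": -12,"y": 92,"z": 90,"roll": 0}
    - {"gripper": 0,"x": -25,"y": 92,"z": 125,"roll": 0}
    - {"gripper": 0,"x": -60,"y": 92,"z": 140,"roll": 0}
    - {"gripper": 0,"x": -95,"y": 92,"z": 150,"roll": 0}
    - {"gripper": 0,"x": -130,"y": 92,"z": 150,"roll": 0}

```text
time_s: 13.87
ee_pos: [0.404, 0.2875, 0.2687]
orientation: [0.998, 0.064, 0.003, -0.001]
contact_force: [0.6, 0.3, -0.2]
opening: 0.003
```

```bash
python3 - <<'E'
from h import *
look(["far_left","far_right","tray","pivot","handle_tip","cup","cutter","jam","sauce","pin","shaker","bowl"])
f=arm.grab_frame("side"); cv2.imwrite("pics/s5c.png",cv2.resize(f["pixels"][160:340,240:440,::-1],None,fx=3.3,fy=3.3,interpolation=cv2.INTER_CUBIC))
s=arm.sense();print(s["time_s"],s["ee_pos"],s["contact_force"])
E
```

```text
side far_left [([674, 158, 31], 0.95), ([557, 23, 0], 0.3)]
side far_right [([703, -79, 28], 0.75), ([587, -338, -2], 0.48)]
side tray [([602, 27, 4], 0.97)]
side pivot [([540, 187, 55], 0.58), ([603, 26, 4], 0.47)]
side handle_tip [([543, 126, 133], 0.76)]
side cup [([629, 257, -1], 0.88)]
side cutter [([418, 209, 0], 0.83)]
side jam [([388, 311, -2], 0.98)]
side sauce [([615, 386, 1], 0.61), ([673, 155, 30], 0.47)]
side pin [([590, -179, -2], 0.79), ([632, 256, 0], 0.52)]
side shaker [([690, -241, -4], 0.65)]
side bowl [([589, -338, 1], 0.89), ([418, 210, 3], 0.73)]
top far_left [([669, 154, 27], 0.83)]
top far_right [([701, -86, 26], 0.69)]
top tray [([603, 24, 4], 0.75), ([530, 178, 55], 0.46)]
top pivot [([532, 177, 56], 0.9)]
top handle_tip [([550, 127, 132], 0.8)]
top cup [([629, 256, -4], 0.77)]
top cutter [([419, 215, -2], 0.51), ([689, -239, 0], 0.33)]
top jam [([382, 312, 4], 0.74), ([548, 126, 132], 0.45)]
top sauce [([619, 383, -1], 0.58)]
top pin [([592, -174, -5], 0.91), ([688, -238, 1], 0.32)]
top shaker [([690, -238, -2], 0.62)]
top bowl [([583, -341, -3], 0.84)]
15.2167 [0.40382865 0.28702688 0.2656127 ] [-0.01459919 -0.06556081  0.72234441]
```

View pics/s5c.png

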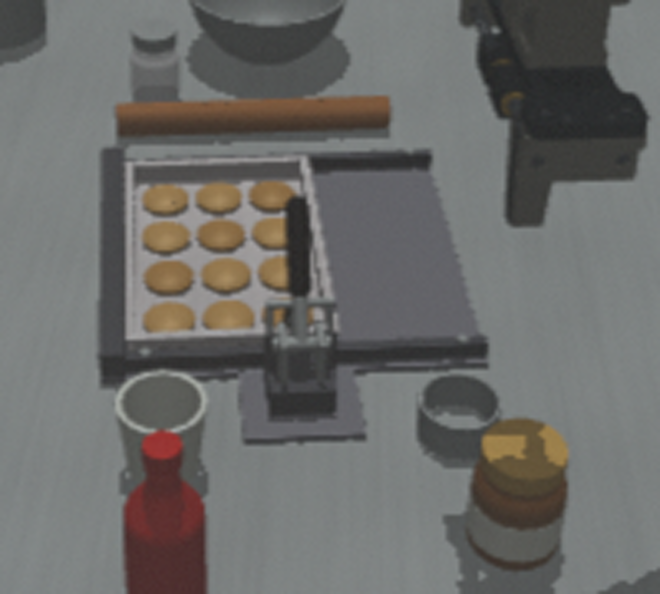

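The lever lies shut over the tray (handle (298,245), foot arm at about (300,300)). The tray's far edge is flush with the stop at x≈125, and everything else is in place.

```bash
python3 -c "
from rig import arm; print(arm.close_job())"
```

```text
the job is handed in; nothing more can be done
None
```

The tray is home against the end stop and the clamp is shut on its rim. I handed the job in at about 15 s of the 45 s allowed.

**What I did:** I pushed the tray about 85 mm along the dock with both open fingertips, until it met the stop firmly (18 N with no further travel). I then backed off, went round outside the lever with the fingers closed, and pushed the handle inwards until it snapped over. Finally I moved the arm clear.

**Last checks:**
- **Tray:** the far corners read dock x of about 128 to 133, against 130 when home. That is within the ±4 mm measurement error, and the picture shows no gap at the stop.
- **Clamp:** the handle tip reads about (546, 126, 133) mm, against about (543, 127, 138) expected for shut. I judged the foot to be on the rim from the shut lever; I did not measure its contact directly.
- **Other items:** all seven are within a few mm of where they started, which is measurement noise. The wrist force is near zero.

**What disagreed:** one early move call was refused because its rows left out some fields, and nothing moved. The two cameras differed by about 5 mm on some points, and in the final check by about 8 to 10 mm on the pivot.

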